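Set out the soldering place round an opened device

ROBOT

A 7-joint arm with a two-finger parallel gripper is mounted at the origin on the work surface; the furniture and walls round the work are solid. World frame = base frame: x ahead of the robot, y to its left, z up, the work surface at z = 0. Lengths are in mm, angles in rad, forces in N, time in s.
With the tool pointing down it reaches from about 400 to 875 mm from the base axis. Payload 6.5 kg.
Tool frame: the origin (TCP) lies at the very end of the fingers, on their centre line; the grasp point (between the pads) lies grasp_offset behind it (grasp_offset is the distance from the TCP to the grasp point, in mm); z points along the fingers, y is the line along which they close (so a half turn about z gives the same grasp; the last joint's range is limited). The gripper opens to 85 mm and grips with 20 to 120 N. Pads are 22 mm wide; open, the fingers measure 114 mm over their backs; the gripper's body (76 mm by 85 mm) begins 54 mm behind the grasp point. The pads swing forward as they close: fully open they stand 13 mm farther back than shut.
Start: joints at [-1.388, 0.536, -0.004, 1.538, 0.003, 1.067, -0.071], TCP at [160.052, 629.979, 231.29] pointing down, gripper open.
Joint ranges: [-2.7, 2.7], [-0.37, 2.16], [-1.27, 1.26], [0.24, 2.4], [-1.31, 4.45], [0.19, 1.91], [-2.76, 2.76]. Speed limits (rad/s): [2.39, 2.39, 3.14, 3.14, 3.14, 3.14, 3.14].

INTERFACE

Orientations are given as [roll, pitch, yaw] about the fixed x, y, z axes, in that order (R = Rz(yaw) Ry(pitch) Rx(roll)).
In Python, from cell import sense, read_camera, camera_model, close_job, grasp_offset gives the robot as it stands. The module is installed in compiled form; this text tells all that it offers.
- The arm moves only by the tool move_arm, never from a script. Its argument "targets" is a list of rows, each a list of 3 entries, a list of its own where there are three numbers: the shift along the world's x, y, z in mm, then the turn, a rotation vector about the world's x, y, z in rad, then the finger opening in mm, from 0 to 85.4. A call has exactly 10 rows; each row is the pose to reach, as a shift and turn from the pose commanded when the call began; what a row does not reach only later rows make up. A row lasts 1/8 s, in which the tool goes at most 62.5 mm and 10.7 degrees, less where a joint would pass 70% of its speed; a pose out of reach is approached as far as the arm can. A call with a gripper value outside its range is refused whole. The fingers move at their own pace and stop on an object; "squeeze" is the grip in N (left out, the last holds). Time passes only in rows, so rows that repeat a pose let the fingers close, or fill a call up. It gives the time, the measured TCP pose, the force, the opening and the grip force at its end, in the units of the state.
- sense(): the state, without advancing time (a new reading comes with each control period).
- read_camera(name): name is "scene" or "top"; returns the picture (400x640x3 uint8, blue, green, red); there is no depth.
- camera_model(name): a dict with "K" (3x3 intrinsics, pixels), "eye" and "attitude" of the camera in the world. Camera axes: x right, y down, z forward; pixel columns grow to the right and rows downward; lengths in mm; the calibration is good to about 2 mm. A picture is of the moment at which its call begins. camera_model takes no time and is no camera call.
- close_job(): hands the job in; it is judged then, once.
The state is a dict: "time": time; "joints": joint angles; "qvel": joint speeds; "joint_efforts": joint torques, N m; "eef_pos": TCP position; "tcp_rot": TCP orientation; "force": force on the tool from outside, world axes, zero at the start; "torque": the same for the moment, N m; "grip_width": finger opening in mm; "grip_force": force on a finger pad.
Only numpy, scipy, OpenCV 4.12 (cv2) and the standard library are available. Lean on these libraries where they do the work, as an engineer would, in place of code of your own. Each camera call takes 0.05 s, during which the arm holds its last target. There are 200 camera calls.

TASK

Set out the soldering place on the teal board: stand the solder reel by the short end of the opened device that faces the parts organiser, lay the roll of black tape behind the device with the yellow tin centred on top of it, and put the red fuse box behind the organiser, pointing end-on at it. Each stands flat on the board, centred on the side it is placed at, with a gap of about 2 cm; 'behind' is the long side away from the robot. Do not shift the device, the organiser or the amber-and-black battery cell, and let go of everything.

Things in the scene. Friction and masses are not known exactly. Their poses are not given: they have to be found in the camera images.
- device: Front half of an opened pocket device, a pale shell with a green circuit board, 147 x 90 mm, 19 mm high, lying on the teal board, 0.4 kg, loose, not to be moved. Origin: centre of its underside. Its x axis runs along the 147 mm length and points roughly to the robot's left; its +y axis points roughly towards the robot, so behind it is its -y side. The device lies left or right of the organiser, and either may be the one on the left.
- organiser: Black parts organiser with a flat, closed, pale clear lid, 156 x 95 mm, 29 mm high, lying on the board, 0.5 kg, loose, not to be moved. Origin: centre of its underside. x along the 156 mm length, roughly to the robot's left; +y roughly towards the robot, so behind it is its -y side.
- reel: Reel of silvery solder wire with a red disc on top, a standing cylinder of 55 mm diameter; body 36 mm high (42 mm with the wire end), about 0.25 kg; a thin wire end sticks out at its -y side. Stands at the start somewhere in the front row on the teal board, whose flat top is 25 mm above the table. Origin: on the underside, 9 mm off the reel's axis towards -y; z up.
- reel_axis (a point): The reel's true centre: on the axis of the 55 mm cylinder, at its underside (at x 0, y +9 mm in the reel's frame). Grasp and place the reel about this point; the 2 cm gap is from the device's end to the 55 mm rim, and this centre line is what is centred on the end.
- tape: Roll of black tape lying flat, 57 mm diameter, 19 mm high, solid flat top for the tin to stand on, about 50 g. Stands at the start somewhere in the front row on the teal board, whose flat top is 25 mm above the table. Origin: centre of its underside.
- tin: Round yellow screw tin, 47 mm diameter, 23 mm high, about 55 g. Stands at the start somewhere in the front row on the teal board, whose flat top is 25 mm above the table. Origin: centre of its underside; on top of the tape this is 19 mm above the tape's origin.
- fuse_box: Red card box of fuses, 35 mm (x) by 59 mm (y), 22 mm high, about 30 g. Stands at the start somewhere in the front row on the teal board, whose flat top is 25 mm above the table. Origin: centre of its underside. End-on means its 59 mm length (y) points squarely at the organiser's long side, either way round, a 35 mm end facing it.
- cell: Bystander: round AA battery cell lying on its side among the things in the front row, black with an amber end, 50 mm long (x), 14 mm diameter. Origin: centre of its underside. It stays where it lies.
There are look-alikes about, which are no part of the job. What is shaped like the tape but brown is not meant.

How it is judged:
By the outcome, as a careful person would: the job done as asked, in the order asked, and still so for the second after the job is handed in, with the robot touching nothing.
It also fails if it takes over 106 s, if anything falls off the work surface, if the arm or the gripper's body presses on something with over 40 N, if the wrist force passes 120 N, or if a joint passes its speed limit or range.

## Working session

There is one attempt and no reset: what is moved stays moved. The work goes in short steps, Python scripts to look and compute and a tool call to move; the robot and the scene stay as the last step left them, time stands still between calls to the robot, and variables do not carry over. Pictures are saved under pics/ and viewed, at most 14 in all, crops included, and the job is handed in when it is done.

Besides the shell and the picture viewer there is one more tool, called after ">>>" by a JSON object that holds its "op" and its "data", one argument or row to a line. move_arm: Moves the arm, as the interface text tells. Its arguments: {"type":"object","properties":{"targets":{"type":"array"},"squeeze":{"type":"number"}},"required":["targets"]}

```bash
mkdir -p pics
python3 - <<'E'
from cell import *
import cv2,json
print(sense()); print(grasp_offset)
for n in("scene","top"):
    print(n,camera_model(n)); cv2.imwrite(f"pics/{n}0.png",read_camera(n))
E
```

```text
{'time': 0.0, 'joints': array([-1.38816896,  0.53714336, -0.0044583 ,  1.53885386,  0.00259825,
        1.06727725, -0.07119769]), 'qvel': array([-0.00039954,  0.00024854, -0.00058893,  0.00079103,  0.00155061,
       -0.00027732, -0.00137598]), 'joint_efforts': array([-1.83400161e-04, -5.83416545e+01,  1.04843169e+00, -2.59100533e+01,
        1.23534183e-02,  9.65709012e-03,  2.59262180e-06]), 'eef_pos': array([159.92727613, 629.38589416, 230.43517599]), 'tcp_rot': array([-3.13992035e+00,  1.11690589e-04,  2.89285566e+00]), 'force': array([ 0.06861043,  0.42009147, -0.80032253]), 'torque': array([ 0.02558438,  0.04260681, -0.0080049 ]), 'grip_force': 0.0, 'grip_width': 86.09428554096682}
18.700000000000003
scene {'K': array([[431.43071962,   0.        , 319.29367545],
       [  0.        , 431.43071962, 190.53187066],
       [  0.        ,   0.        ,   1.        ]]), 'eye': array([-479.93913221, -748.02689574,  711.55659971]), 'attitude': array([-2.11242036,  0.01397664, -0.89576486])}
top {'K': array([[437.82989632,   0.        , 321.57793211],
       [  0.        , 437.82989632, 199.93216679],
       [  0.        ,   0.        ,   1.        ]]), 'eye': array([ 177.25938659,  -33.41383328, 1125.68320397]), 'attitude': array([-2.95781195, -0.00481503, -1.59750974])}
```

View pics/scene0.png

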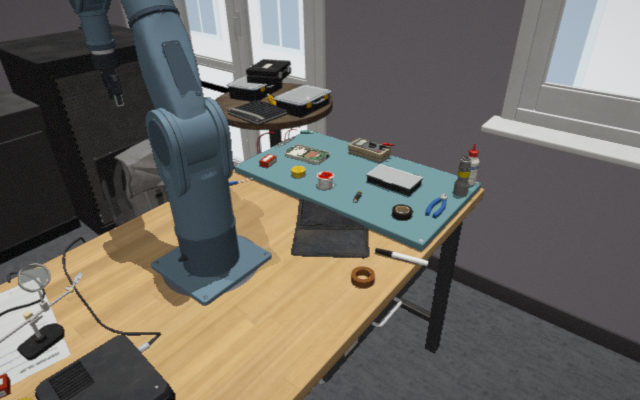

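View pics/top0.png

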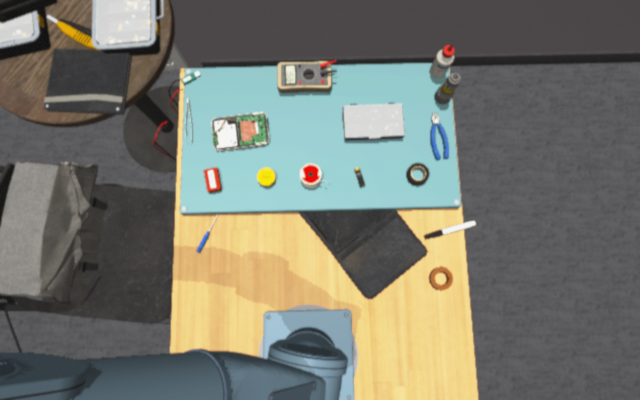

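The scene shows the teal board with the front row: red box (212,180 in top), yellow tin (266,177), reel (311,176), cell (360,177), black tape (418,174). The device is at (240,131), left of the organiser at (373,121). The brown roll at (441,278) lies on the table and is the look-alike; the black tape at (418,174) on the board fits the description. I'll confirm this in enlarged crops.

```bash
cat > h.py <<'E'
from cell import *
import cv2,numpy as np
from scipy.spatial.transform import Rotation as Ro
def ray(n,uv):
    m=camera_model(n); uv=np.atleast_2d(uv)
    d=np.c_[uv,np.ones(len(uv))]@np.linalg.inv(m["K"]).T
    return m["eye"],d@Ro.from_euler("xyz",m["attitude"]).as_matrix().T
def plane(n,uv,z):
    e,d=ray(n,uv); return e+d*((z-e[2])/d[:,2])[:,None]
def proj(n,p):
    m=camera_model(n); c=(np.atleast_2d(p)-m["eye"])@Ro.from_euler("xyz",m["attitude"]).as_matrix()
    q=c@m["K"].T; return q[:,:2]/q[:,2:]
def tri(ua,ub):
    (a,d),(b,f)=ray("top",ua),ray("scene",ub); d,f=d[0],f[0]
    s=np.linalg.lstsq(np.c_[d,-f],b-a,rcond=None)[0]
    p,q=a+d*s[0],b+f*s[1]; return (p+q)/2,np.linalg.norm(p-q)
E
python3 - <<'E'
from h import *
t=cv2.imread("pics/top0.png");s=cv2.imread("pics/scene0.png")
cv2.imwrite("pics/tc.png",cv2.resize(t[60:220,170:470],None,fx=2.6,fy=2.6,interpolation=cv2.INTER_CUBIC))
cv2.imwrite("pics/sc.png",cv2.resize(s[120:240,230:490],None,fx=3,fy=3,interpolation=cv2.INTER_CUBIC))
for uv in [(240,131),(373,121),(212,180),(266,177),(311,176),(360,177),(418,174)]: print(uv,plane("top",uv,45).round(),proj("scene",plane("top",uv,45)).round())
E
```

```text
(240, 131) [[564. 162.  45.]] [[306. 151.]]
(373, 121) [[ 583. -183.   45.]] [[393. 177.]]
(212, 180) [[436. 232.  45.]] [[266. 158.]]
(266, 177) [[441.  95.  45.]] [[297. 169.]]
(311, 176) [[440. -19.  45.]] [[324. 180.]]
(360, 177) [[ 435. -143.   45.]] [[356. 193.]]
(418, 174) [[ 439. -291.   45.]] [[401. 209.]]
```

View pics/tc.png

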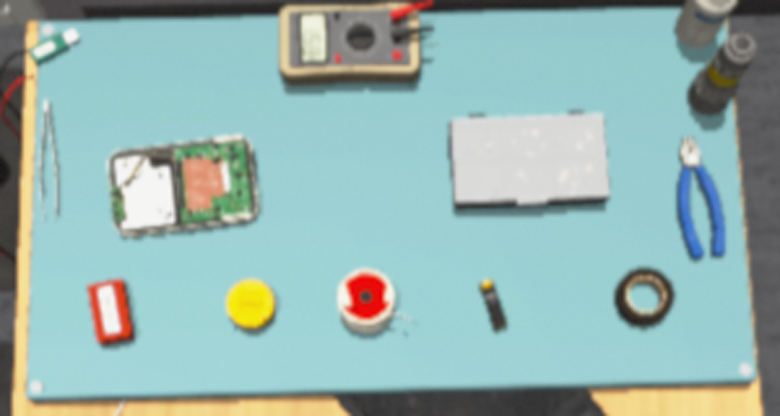

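View pics/sc.png

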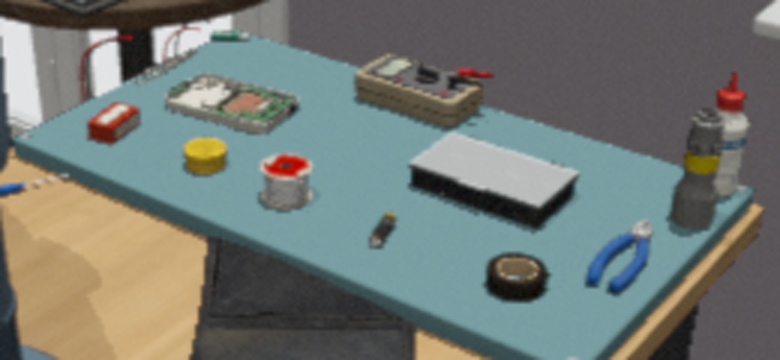

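The crops confirm it: the black roll at crop (643,296) / top (418,174) is the only roll on the board, black with a pale core. The brown one lies on the table. Device is left, organiser right, cell at top (360,177). The meter stands behind, between them. Now measuring.

```bash
cat >> h.py <<'E'
F=4
def sil(n,img,uv,r=38,op=9):
    """non-teal silhouette nearest to uv; contour in image pixels"""
    x,y=int(uv[0])-r,int(uv[1])-r
    c=cv2.resize(img[y:y+2*r,x:x+2*r],None,fx=F,fy=F,interpolation=cv2.INTER_CUBIC)
    h=cv2.cvtColor(c,cv2.COLOR_BGR2HSV).astype(int)
    teal=(abs(h[...,0]-92)<10)&(h[...,1]>55)&(h[...,2]>75)
    m=cv2.morphologyEx((~teal*255).astype(np.uint8),cv2.MORPH_OPEN,np.ones((op,op)))
    cs=cv2.findContours(m,cv2.RETR_EXTERNAL,cv2.CHAIN_APPROX_NONE)[0]
    cs=[k for k in cs if cv2.contourArea(k)>200]
    k=max(cs,key=lambda k:cv2.pointPolygonTest(k,(r*F,r*F),True))
    k=cv2.convexHull(k)[:,0]
    return (k+.5)/F-.5+[x,y]
def cen(k):
    m=cv2.moments(k.astype(np.float32)); return np.array([m["m10"],m["m01"]])/m["m00"]
E
python3 - <<'E'
from h import *
t=cv2.imread("pics/top0.png");s=cv2.imread("pics/scene0.png")
print("board",[np.median(cv2.cvtColor(i,cv2.COLOR_BGR2HSV)[a:a+8,b:b+8].reshape(-1,3),0) for i,a,b in((t,150,330),(s,150,320))])
W=dict(device=((240,131),(306,154),19),org=((373,121),(394,179),29),fuse=((212,180),(268,160),22),tin=((266,177),(298,172),23),reel=((311,176),(325,180),36),cell=((360,177),(357,196),14),tape=((418,174),(402,212),19))
for k,(a,b,h) in W.items():
    r=42 if k in("device","org") else 24
    A=sil("top",t,a,r);B=sil("scene",s,b,r if r<30 else 38)
    p,e=tri(cen(A),cen(B))
    q=plane("top",cen(A),25+h/2)[0]; q2=plane("scene",cen(B),25+h/2)[0]
    P=plane("top",A,25+h)[:,:2].astype(np.float32)
    print(k,"tri",p.round(1),"err %.1f"%e,"top",q.round(1)[:2],"scene",q2.round(1)[:2],"rect",[np.round(v,1) for v in cv2.minAreaRect(P)])
# organiser lid only
c=cv2.resize(t[60:220,170:470],None,fx=4,fy=4,interpolation=cv2.INTER_CUBIC);h=cv2.cvtColor(c,cv2.COLOR_BGR2HSV)
m=((h[...,1]<45)&(h[...,2]>120)).astype(np.uint8); m=cv2.morphologyEx(m,cv2.MORPH_OPEN,np.ones((15,15)))
for k in cv2.findContours(m,0,1)[0]:
    if cv2.contourArea(k)>5000:
        P=plane("top",(k[:,0]+.5)/4-.5+[170,60],54)[:,:2].astype(np.float32);print("lid",cv2.minAreaRect(P))
# tilt of elongated: fuse, tin colour masks
E
```

```text
board [array([ 92.,  66., 211.]), array([ 56.5,  42.5, 115. ])]
device tri [571.1 164.2  29.5] err 2.6 top [568.3 164.2] scene [564.5 156.7] rect [array([565.1, 162.4]), array([ 97.9, 150.9]), np.float64(6.6)]
org tri [ 585.9 -184.6   38.5] err 0.7 top [ 585.3 -184.2] scene [ 584.7 -185.6] rect [array([ 579.8, -182.4]), array([ 99.9, 159. ]), np.float64(0.5)]
fuse tri [441.3 233.3  34.5] err 2.6 top [439.9 233.8] scene [440.1 230.2] rect [array([437.4, 231.2]), array([69.4, 41.9]), np.float64(10.5)]
tin tri [445.2  96.   34.8] err 1.9 top [444.1  96.5] scene [443.6  93.3] rect [array([441.3,  95.5]), array([52.6, 55.2]), np.float64(88.5)]
reel tri [442.6 -19.3  43.5] err 0.7 top [442.5 -19.1] scene [443.7 -19. ] rect [array([439. , -18.1]), array([67.8, 62.1]), np.float64(27.5)]
cell tri [ 440.6 -142.8   31. ] err 1.0 top [ 440.  -142.3] scene [ 439.7 -143.9] rect [array([ 437.7, -141. ]), array([55.7, 17.2]), np.float64(13.6)]
tape tri [ 442.5 -292.4   33.6] err 0.8 top [ 442.  -291.9] scene [ 441.7 -293.2] rect [array([ 440.1, -289.4]), array([55.3, 59.8]), np.float64(46.2)]
lid ((556.8208618164062, 201.54962158203125), (93.36790466308594, 64.77826690673828), 6.236675262451172)
lid ((580.8614501953125, -182.125244140625), (95.00823211669922, 157.0717315673828), 0.5308711528778076)
lid ((714.0834350585938, -17.84278106689453), (61.10322952270508, 58.63424301147461), 89.06600952148438)
```

Heights agree with the text (mid-heights 34.5, 35, 43.5 and 34 mm). The brown/black question is settled. One refinement run for the disc tops and the box angle, plus target positions.

Run:
```python
from h import *
t=cv2.imread("pics/top0.png");s=cv2.imread("pics/scene0.png")
def blob(n,img,uv,f,r=24,op=3):
    x,y=uv[0]-r,uv[1]-r
    c=cv2.resize(img[y:y+2*r,x:x+2*r],None,fx=4,fy=4,interpolation=cv2.INTER_CUBIC)
    h=cv2.cvtColor(c,cv2.COLOR_BGR2HSV).astype(int);m=(f(h)*255).astype(np.uint8)
    m=cv2.morphologyEx(m,cv2.MORPH_OPEN,np.ones((op,op)))
    k=max(cv2.findContours(m,0,1)[0],key=cv2.contourArea)[:,0]; return (cv2.convexHull(k)[:,0]+.5)/4-.5+[x,y]
red=lambda h:((h[...,0]<8)|(h[...,0]>172))&(h[...,1]>150)
A=blob("top",t,(311,176),red);B=blob("scene",s,(325,180),red)
P=plane("top",A,61)[:,:2].astype(np.float32);print("reel disc",cv2.minEnclosingCircle(P),cv2.minAreaRect(P),"tri",tri(cen(A),cen(B)))
lab=lambda h:(h[...,1]<90)&(h[...,2]>170)
P=plane("top",blob("top",t,(212,180),lab),47)[:,:2].astype(np.float32);print("label",cv2.minAreaRect(P))
P=plane("top",blob("top",t,(212,180),red),47)[:,:2].astype(np.float32);print("fuse red",cv2.minAreaRect(P))
L=lambda h:(h[...,1]<45)&(h[...,2]>120)
A=blob("top",t,(373,121),L,42,9);B=blob("scene",s,(394,177),L,36,9);print("lid tri",tri(cen(A),cen(B)))
K=sil("top",t,(373,121),42); print("org sil rows at base plane",plane("top",K,25)[:,0].min(),"top plane",plane("top",K,54)[:,0].max())
D=np.array([568.3,164.2]);b=np.array([np.cos(np.radians(6.6)),np.sin(np.radians(6.6))]);r=np.array([b[1],-b[0]])
print("reel",D+121*r,"tape",D+93.5*b)
```

```text
reel disc ((442.7685546875, -17.314403533935547), 21.8512020111084) ((442.67193603515625, -18.24856185913086), (42.77774429321289, 35.7120475769043), 0.7015653252601624) tri (array([443.7273177 , -18.72371498,  60.08195439]), np.float64(2.105628936948156))
label ((437.81097412109375, 233.074462890625), (128.0134735107422, 121.5758056640625), 0.528190016746521)
fuse red ((436.6708679199219, 230.4616241455078), (57.876556396484375, 33.1572265625), 10.86749267578125)
lid tri (array([ 584.07066412, -184.31876171,   50.67223322]), np.float64(4.153809584244557))
org sil rows at base plane 539.286392898516 top plane 630.1461682964579
reel [582.20739521  44.00189536] tape [661.18035358 174.94662357]
```

>>> {"op": "move_arm", "data": {
  "targets": [
    [[40,-50,0],[0,0,-0.15],85],
    [[80,-100,0],[0,0,-0.3],85],
    [[120,-150,0],[0,0,-0.45],85],
    [[160,-200,0],[0,0,-0.6],85],
    [[195,-250,0],[0,0,-0.75],85],
    [[225,-300,0],[0,0,-0.9],85],
    [[250,-350,0],[0,0,-1.05],85],
    [[265,-405,0],[0,0,-1.2],85],
    [[275,-460,0],[0,0,-1.35],85],
    [[280,-520,-20],[0,0,-1.5],85]
  ],
  "squeeze": 40
}}

```text
time: 1.35
eef_pos: [441.3, 109.6, 212.3]
tcp_rot: [3.139, -0.002, 1.388]
force: [1.0, -0.1, -1.0]
grip_width: 85.0
grip_force: 0.0
```

>>> {"op": "move_arm", "data": {
  "targets": [
    [[1,-45,0],[0,0,0],85],
    [[2,-90,0],[0,0,0],85],
    [[3,-128.5,-20],[0,0,0],85],
    [[3,-128.5,-60],[0,0,0],85],
    [[3,-128.5,-100],[0,0,0],85],
    [[3,-128.5,-140],[0,0,0],85],
    [[3,-128.5,-165],[0,0,0],85],
    [[3,-128.5,-179],[0,0,0],85],
    [[3,-128.5,-179],[0,0,0],75],
    [[3,-128.5,-179],[0,0,0],60]
  ]
}}

```text
time: 2.6
eef_pos: [443.7, -17.6, 33.4]
tcp_rot: [3.14, -0.0, 1.393]
force: [0.0, 0.1, -0.5]
grip_width: 60.0
grip_force: 0.0
```

>>> {"op": "move_arm", "data": {
  "targets": [
    [[0,0,0],[0,0,0],50],
    [[0,0,0],[0,0,0],45],
    [[0,0,0],[0,0,0],45],
    [[0,0,0],[0,0,0],45],
    [[0,0,0],[0,0,0],45],
    [[0,0,0],[0,0,0],45],
    [[0,0,15],[0,0,0],45],
    [[0,0,40],[0,0,0],45],
    [[0,0,60],[0,0,0],45],
    [[0,0,60],[0,0,0],45]
  ]
}}

```text
time: 3.85
eef_pos: [444.3, -17.4, 94.4]
tcp_rot: [3.138, -0.001, 1.393]
force: [0.4, 0.5, -2.6]
grip_width: 53.5
grip_force: 43.0
```

Run:
```python
from h import *
print(sense()["eef_pos"],sense()["grip_width"])
a=read_camera("scene");b=read_camera("top")
v=np.hstack([cv2.resize(a[130:230,260:380],(390,325)),cv2.resize(b[100:200,240:360],(390,325))]);cv2.imwrite("pics/g1.png",v)
```

```text
[444.26240958 -17.35351231  94.37051508] 53.547776590510864
```

View pics/g1.png

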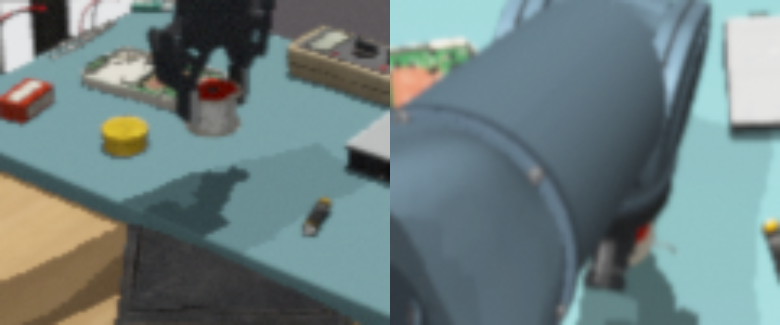

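Reel is held upright between the fingers (scene, about (213,105) in the crop), and the other things are undisturbed. Carry on.

>>> {"op": "move_arm", "data": {
  "targets": [
    [[30,10,0],[0,0,0],45],
    [[65,30,0],[0,0,0],45],
    [[100,48,0],[0,0,0],45],
    [[130,60,0],[0,0,0],45],
    [[139,62.5,-15],[0,0,0],45],
    [[139,62.5,-35],[0,0,0],45],
    [[139,62.5,-50],[0,0,0],45],
    [[139,62.5,-57],[0,0,0],45],
    [[139,62.5,-59.5],[0,0,0],45],
    [[139,62.5,-59.5],[0,0,0],45]
  ]
}}

```text
time: 5.2
eef_pos: [580.6, 44.1, 33.8]
tcp_rot: [-3.139, 0.0, 1.392]
force: [-5.6, -0.5, 8.2]
grip_width: 53.9
grip_force: 43.9
```

>>> {"op": "move_arm", "data": {
  "targets": [
    [[0,0,0],[0,0,0],55],
    [[0,0,0],[0,0,0],65],
    [[0,0,0],[0,0,0],75],
    [[0,0,0],[0,0,0],82],
    [[0,0,10],[0,0,0],85],
    [[0,0,40],[0,0,0],85],
    [[0,0,80],[0,0,0],85],
    [[-40,-40,110],[0,0,-0.15],85],
    [[-80,-95,120],[0,0,-0.3],85],
    [[-110,-150,120],[0,0,-0.45],85]
  ]
}}

```text
time: 6.45
eef_pos: [475.3, -99.4, 154.5]
tcp_rot: [3.14, -0.002, 0.939]
force: [1.3, -0.7, 0.2]
grip_width: 84.8
grip_force: 0.0
```

>>> {"op": "move_arm", "data": {
  "targets": [
    [[-10,-50,0],[0,0,-0.15],85],
    [[-20,-100,0],[0,0,-0.3],85],
    [[-28,-150,0],[0,0,-0.45],85],
    [[-30,-186,-10],[0,0,-0.6],85],
    [[-30,-186,-40],[0,0,-0.75],85],
    [[-30,-186,-75],[0,0,-0.827],85],
    [[-30,-186,-105],[0,0,-0.827],85],
    [[-30,-186,-120],[0,0,-0.827],85],
    [[-30,-186,-126.8],[0,0,-0.827],80],
    [[-30,-186,-126.8],[0,0,-0.827],65]
  ]
}}

```text
time: 7.7
eef_pos: [446.1, -284.7, 26.7]
tcp_rot: [3.141, -0.001, 0.116]
force: [-0.8, 0.7, 0.5]
grip_width: 65.3
grip_force: 0.0
```

Run:
```python
from h import *
print(sense()["eef_pos"],sense()["force"])
b=read_camera("top");a=read_camera("scene");cv2.imwrite("pics/top1.png",b)
A=sil("top",b,proj("top",[582,44,43])[0],24,11)
print("reel",plane("top",cen(A),43), plane("scene",cen(sil("scene",a,proj("scene",[582,44,43])[0],20,11)),43))
K=sil("top",b,(240,131),42);print("device",plane("top",cen(K),34.5),cv2.minAreaRect(plane("top",K,44)[:,:2].astype(np.float32)))
v=np.hstack([cv2.resize(a[140:240,330:450],(390,325)),cv2.resize(b[60:220,170:470],(610,325))]);cv2.imwrite("pics/g2.png",cv2.resize(v,None,fx=.8,fy=.8))
```

```text
[ 446.11311748 -284.69396166   26.67614001] [-0.79710008  0.65778767  0.49780442]Traceback (most recent call last):
  File "<stdin>", line 4, in <module>
  File "h.py", line 27, in sil
    k=max(cs,key=lambda k:cv2.pointPolygonTest(k,(r*F,r*F),True))
ValueError: max() iterable argument is empty
```

>>> {"op": "move_arm", "data": {
  "targets": [
    [[-2,-3,0],[0,0,0],65],
    [[-4,-5,0],[0,0,0],65],
    [[-4,-5,0],[0,0,0],60],
    [[-4,-5,0],[0,0,0],50],
    [[-4,-5,0],[0,0,0],45],
    [[-4,-5,0],[0,0,0],45],
    [[-4,-5,0],[0,0,0],45],
    [[-4,-5,15],[0,0,0],45],
    [[-4,-5,45],[0,0,0],45],
    [[-4,-5,60],[0,0,0],45]
  ]
}}

```text
time: 9.05
eef_pos: [442.4, -289.9, 87.9]
tcp_rot: [3.14, -0.002, 0.116]
force: [0.0, -0.5, -0.3]
grip_width: 54.0
grip_force: 42.7
```

Run:
```python
from h import *
print(sense()["eef_pos"],sense()["grip_width"])
b=read_camera("top");a=read_camera("scene");cv2.imwrite("pics/top1.png",b);cv2.imwrite("pics/scene1.png",a)
v=np.hstack([cv2.resize(a[140:240,290:430],(390,325)),cv2.resize(b[60:220,170:470],(610,325))]);cv2.imwrite("pics/g2.png",cv2.resize(v,None,fx=.8,fy=.8))
```

```text
[ 442.39557739 -289.87294252   87.93982148] 54.04518685232402
```

View pics/g2.png

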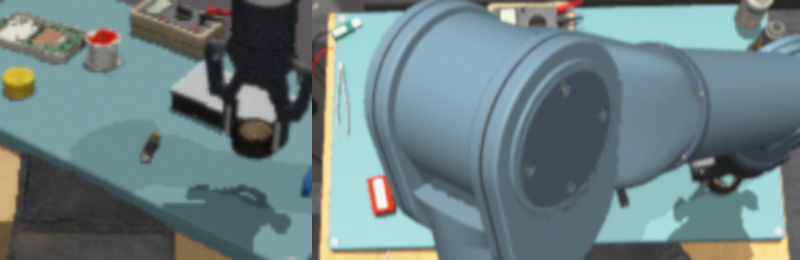

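>>> {"op": "move_arm", "data": {
  "targets": [
    [[20,45,20],[0,0,0],45],
    [[45,95,25],[0,0,0],45],
    [[70,148,25],[0,0,0],45],
    [[95,201,25],[0,0,0],45],
    [[120,254,25],[0,0,0],45],
    [[145,307,25],[0,0,0],45],
    [[170,360,25],[0,0,0],45],
    [[195,413,25],[0,0,0],45],
    [[212,452,25],[0,0,0],45],
    [[219,465,20],[0,0,0],45]
  ]
}}

```text
time: 10.4
eef_pos: [660.8, 179.5, 104.8]
tcp_rot: [-3.14, 0.001, 0.121]
force: [0.4, -0.2, -0.7]
grip_width: 54.3
grip_force: 42.8
```

>>> {"op": "move_arm", "data": {
  "targets": [
    [[0,0,0],[0,0,0],45],
    [[0,0,0],[0,0,0],45],
    [[0,0,0],[0,0,0],45],
    [[0,0,0],[0,0,0],45],
    [[0,0,-10],[0,0,0],45],
    [[0,0,-25],[0,0,0],45],
    [[0,0,-40],[0,0,0],45],
    [[0,0,-50],[0,0,0],45],
    [[0,0,-50],[0,0,0],45],
    [[0,0,-50],[0,0,0],45]
  ]
}}

```text
time: 11.65
eef_pos: [661.1, 175.5, 56.5]
tcp_rot: [3.141, -0.001, 0.116]
force: [-0.0, -0.1, -1.0]
grip_width: 54.0
grip_force: 42.8
```

>>> {"op": "move_arm", "data": {
  "targets": [
    [[0,0,-15],[0,0,0],45],
    [[0,0,-25],[0,0,0],45],
    [[0,0,-28],[0,0,0],45],
    [[0,0,-29],[0,0,0],45],
    [[0,0,-29],[0,0,0],45],
    [[0,0,-29],[0,0,0],50],
    [[0,0,-29],[0,0,0],58],
    [[0,0,-29],[0,0,0],66],
    [[0,0,-29],[0,0,0],72],
    [[0,0,-29],[0,0,0],72]
  ]
}}

```text
time: 12.9
eef_pos: [660.8, 175.6, 27.2]
tcp_rot: [-3.142, -0.0, 0.116]
force: [0.3, -0.1, -0.3]
grip_width: 71.9
grip_force: 0.0
```

>>> {"op": "move_arm", "data": {
  "targets": [
    [[0,0,10],[0,0,0],75],
    [[0,0,40],[0,0,0],85],
    [[0,0,80],[0,0,0],85],
    [[-15,30,110],[0,0,0],85],
    [[-45,75,120],[0,0,0],85],
    [[-75,120,120],[0,0,0],85],
    [[-115,155,120],[0,0,0],85],
    [[-155,190,120],[0,0,0],85],
    [[-155,190,120],[0,0,0],85],
    [[-155,190,120],[0,0,0],85]
  ]
}}

```text
time: 14.15
eef_pos: [506.3, 365.2, 147.9]
tcp_rot: [3.142, -0.001, 0.116]
force: [0.7, 0.2, 1.3]
grip_width: 84.8
grip_force: 0.0
```

Run:
```python
from h import *
print(sense()["eef_pos"],sense()["grip_width"])
b=read_camera("top");a=read_camera("scene");cv2.imwrite("pics/top2.png",b);cv2.imwrite("pics/scene2.png",a)
v=np.hstack([cv2.resize(a[100:220,230:440],(390,325)),cv2.resize(b[60:220,170:470],(610,325))]);cv2.imwrite("pics/g3.png",cv2.resize(v,None,fx=.8,fy=.8))
def T(n,f,*a):
    try: print(n,f(*a))
    except Exception as e: print(n,e)
def c(cam,i,p,r,op=9): return plane(cam,cen(sil(cam,i,proj(cam,p)[0],r,op)),p[2])[0].round(1)
for n,p,r in (("reel",[582,44,43],24),("tape",[661,175,34.5],20),("device",[568,164,34.5],42),("tin",[444,96,36.5],22),("fuse",[440,233,36],24)):
    T(n,c,"top",b,p,r,13 if n=="reel" else 9); T(n+" scene",c,"scene",a,p,min(r,26),13 if n=="reel" else 9)
```

```text
[506.28619393 365.20369122 147.89899589] 84.81029769576942
reel [581.9  44.4  43. ]
reel scene [590.1  89.7  43. ]
tape [661.8 174.8  34.5]
tape scene [601.1 135.6  34.5]
device [568.4 164.3  34.5]
device scene [583.1 153.2  34.5]
tin [444.1  96.5  36.5]
tin scene [443.9  93.4  36.5]
fuse [439.8 233.8  36. ]
fuse scene [440. 231.  36.]
```

View pics/g3.png

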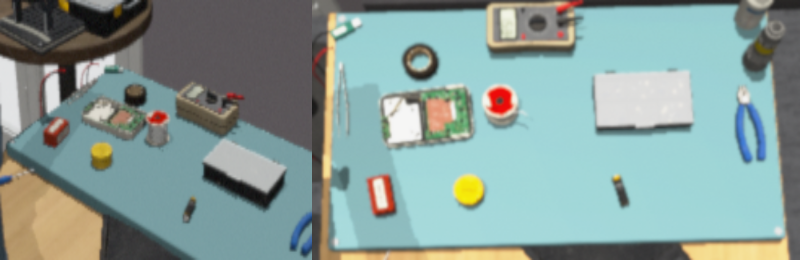

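Picture: reel stands right of the device (crop 500,105), tape lies behind it (421,60). Device, organiser and cell look unmoved. Quick check of the gaps from the silhouette edges, while moving on to the tin.

Run:
```python
from h import *
b=cv2.imread("pics/top2.png")
th=np.radians(6.6);bk=np.array([np.cos(th),np.sin(th)]);r=np.array([bk[1],-bk[0]])
def ext(p,R,z,d,op=9): 
    q=plane("top",sil("top",b,proj("top",p)[0],R,op),z)[:,:2]@d; return q.min().round(1),q.max().round(1)
dv=[568,164,34.5];re=[582,44,43];tp=[661,175,34.5]
print("device r: z25",ext(dv,42,25,r),"z44",ext(dv,42,44,r)); print("reel r z61",ext(re,24,61,r,13),"z25",ext(re,24,25,r,13))
print("device bk: z44",ext(dv,42,44,bk),"z25",ext(dv,42,25,bk)); print("tape bk z25",ext(tp,20,25,bk),"z44",ext(tp,20,44,bk))
```

```text
device r: z25 (np.float64(-175.8), np.float64(-22.3)) z44 (np.float64(-171.8), np.float64(-21.0))
reel r z61 (np.float64(-7.4), np.float64(53.2)) z25 (np.float64(-9.5), np.float64(53.2))
device bk: z44 (np.float64(531.0), np.float64(629.3)) z25 (np.float64(537.3), np.float64(637.3))
tape bk z25 (np.float64(650.7), np.float64(713.4)) z44 (np.float64(642.4), np.float64(704.0))
```

>>> {"op": "move_arm", "data": {
  "targets": [
    [[-10,-50,0],[0,0,0],85],
    [[-25,-105,0],[0,0,0],85],
    [[-40,-160,0],[0,0,0],85],
    [[-50,-210,0],[0,0,0],85],
    [[-58,-250,0],[0,0,0],85],
    [[-62,-269,0],[0,0,0],85],
    [[-62,-269,-10],[0,0,0],85],
    [[-62,-269,-40],[0,0,0],85],
    [[-62,-269,-70],[0,0,0],85],
    [[-62,-269,-70],[0,0,0],85]
  ]
}}

```text
time: 15.5
eef_pos: [442.7, 97.5, 75.3]
tcp_rot: [3.141, 0.004, 0.117]
force: [-0.6, -0.1, 0.2]
grip_width: 84.6
grip_force: 0.0
```

>>> {"op": "move_arm", "data": {
  "targets": [
    [[1.5,0,-15],[0,0,0],80],
    [[1.5,0,-32],[0,0,0],75],
    [[1.5,0,-46],[0,0,0],70],
    [[1.5,0,-46],[0,0,0],60],
    [[1.5,0,-46],[0,0,0],50],
    [[1.5,0,-46],[0,0,0],40],
    [[1.5,0,-46],[0,0,0],36],
    [[1.5,0,-46],[0,0,0],36],
    [[1.5,0,-46],[0,0,0],36],
    [[1.5,0,-46],[0,0,0],36]
  ]
}}

```text
time: 16.75
eef_pos: [445.7, 96.6, 31.9]
tcp_rot: [-3.141, -0.001, 0.116]
force: [-2.1, -1.4, 6.1]
grip_width: 45.3
grip_force: 40.3
```

>>> {"op": "move_arm", "data": {
  "targets": [
    [[0,0,15],[0,0,0],36],
    [[0,0,45],[0,0,0],36],
    [[5,0,80],[0,0,0],36],
    [[40,10,90],[0,0,0],36],
    [[90,30,90],[0,0,0],36],
    [[140,48,90],[0,0,0],36],
    [[185,66,90],[0,0,0],36],
    [[210,76,90],[0,0,0],36],
    [[217,78,90],[0,0,0],36],
    [[217,78,90],[0,0,0],36]
  ]
}}

```text
time: 18.0
eef_pos: [661.7, 174.0, 121.1]
tcp_rot: [3.141, 0.001, 0.115]
force: [0.3, -0.3, -0.7]
grip_width: 45.4
grip_force: 41.1
```

>>> {"op": "move_arm", "data": {
  "targets": [
    [[0,0,0],[0,0,0],36],
    [[0,0,0],[0,0,0],36],
    [[0,0,-10],[0,0,0],36],
    [[0,0,-25],[0,0,0],36],
    [[0,0,-40],[0,0,0],36],
    [[0,0,-50],[0,0,0],36],
    [[0,0,-50],[0,0,0],36],
    [[0,0,-50],[0,0,0],36],
    [[0,0,-50],[0,0,0],36],
    [[0,0,-50],[0,0,0],36]
  ]
}}

```text
time: 19.25
eef_pos: [662.5, 174.7, 71.6]
tcp_rot: [-3.141, -0.001, 0.116]
force: [-0.3, -0.3, -1.6]
grip_width: 45.7
grip_force: 41.1
```

>>> {"op": "move_arm", "data": {
  "targets": [
    [[-0.8,1,0],[0,0,0],36],
    [[-0.8,1,-8],[0,0,0],36],
    [[-0.8,1,-14],[0,0,0],36],
    [[-0.8,1,-17],[0,0,0],36],
    [[-0.8,1,-18],[0,0,0],36],
    [[-0.8,1,-18.5],[0,0,0],36],
    [[-0.8,1,-19],[0,0,0],36],
    [[-0.8,1,-19],[0,0,0],36],
    [[-0.8,1,-19],[0,0,0],36],
    [[-0.8,1,-19],[0,0,0],36]
  ]
}}

```text
time: 20.5
eef_pos: [661.5, 175.5, 52.2]
tcp_rot: [3.142, -0.0, 0.116]
force: [0.4, -0.0, -0.7]
grip_width: 45.7
grip_force: 41.1
```

Run:
```python
from h import *
a=read_camera("scene");u=proj("scene",[661,175,50])[0].astype(int)
cv2.imwrite("pics/g4.png",cv2.resize(a[u[1]-30:u[1]+30,u[0]-40:u[0]+40],None,fx=7,fy=7,interpolation=cv2.INTER_CUBIC))
```

```text
(no output)
```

View pics/g4.png

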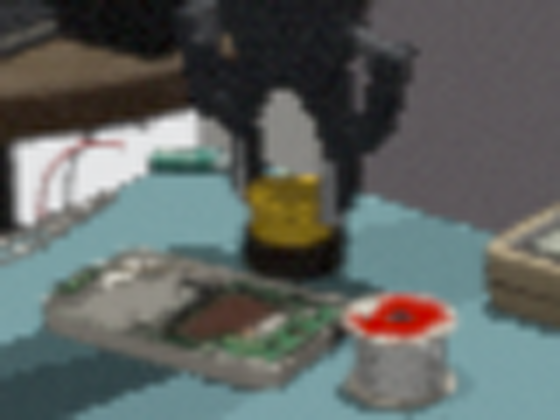

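The tin (crop 292,210) is level just over the tape (292,250) and centred on it. There is no contact yet, so I lower about 1 mm until it touches.

>>> {"op": "move_arm", "data": {
  "targets": [
    [[0,0,-0.5],[0,0,0],36],
    [[0,0,-1],[0,0,0],36],
    [[0,0,-1.3],[0,0,0],36],
    [[0,0,-1.3],[0,0,0],36],
    [[0,0,-1.3],[0,0,0],44],
    [[0,0,-1.3],[0,0,0],50],
    [[0,0,-1.3],[0,0,0],58],
    [[0,0,-1.3],[0,0,0],66],
    [[0,0,-1.3],[0,0,0],70],
    [[0,0,-1.3],[0,0,0],70]
  ]
}}

```text
time: 21.8
eef_pos: [661.5, 175.5, 50.8]
tcp_rot: [3.142, 0.0, 0.116]
force: [-0.0, 0.1, -0.6]
grip_width: 70.0
grip_force: 0.0
```

>>> {"op": "move_arm", "data": {
  "targets": [
    [[0,0,10],[0,0,0],72],
    [[0,0,35],[0,0,0],85],
    [[0,0,70],[0,0,0],85],
    [[-10,30,95],[0,0,0],85],
    [[-45,75,95],[0,0,0.15],85],
    [[-85,115,95],[0,0,0.15],85],
    [[-125,145,95],[0,0,0.15],85],
    [[-155,175,95],[0,0,0.1],85],
    [[-165,185,95],[0,0,0.07],85],
    [[-165,185,95],[0,0,0.07],85]
  ]
}}

```text
time: 23.05
eef_pos: [496.0, 362.1, 147.4]
tcp_rot: [-3.14, -0.001, 0.189]
force: [-0.2, -0.0, 0.7]
grip_width: 85.0
grip_force: 0.0
```

Run:
```python
from h import *
print(sense()["eef_pos"],sense()["tcp_rot"])
b=read_camera("top");a=read_camera("scene");cv2.imwrite("pics/top3.png",b);cv2.imwrite("pics/scene3.png",a)
def col(img,f): 
    h=cv2.cvtColor(cv2.resize(img,None,fx=4,fy=4,interpolation=cv2.INTER_CUBIC),cv2.COLOR_BGR2HSV).astype(int);return (f(h)*255).astype(np.uint8)
Y=lambda h:(abs(h[...,0]-27)<6)&(h[...,1]>130)&(h[...,2]>90)
def near(m,uv):
    cs=[k[:,0] for k in cv2.findContours(m,0,1)[0] if cv2.contourArea(k)>200]
    k=min(cs,key=lambda k:np.hypot(*(cen(k)/4-uv)));return (cv2.convexHull(k)[:,0]+.5)/4-.5
A=near(col(b,Y),proj("top",[661,175,55])[0]);B=near(col(a,Y),proj("scene",[661,175,55])[0])
print("tin tri",tri(cen(A),cen(B)),"top",plane("top",cen(A),55.5))
R=lambda h:((h[...,0]<8)|(h[...,0]>172))&(h[...,1]>150)
P=plane("top",near(col(b,R),proj("top",[582,44,61])[0]),61)[:,:2].astype(np.float32);print("disc",cv2.minEnclosingCircle(P),cv2.minAreaRect(P))
u=proj("top",[640,170,50])[0].astype(int);v=proj("scene",[640,170,50])[0].astype(int)
cv2.imwrite("pics/g5.png",np.hstack([cv2.resize(i[w[1]-25:w[1]+35,w[0]-30:w[0]+40],None,fx=5.6,fy=5.6,interpolation=cv2.INTER_CUBIC) for i,w in((b,u),(a,v))]))
```

```text
[496.01480867 362.07293251 147.36511209] [-3.14011180e+00 -1.09141360e-03  1.88557608e-01]
tin tri (array([661.52313667, 174.43941697,  51.98498755]), np.float64(1.8598121022416132)) top [[659.24320918 174.39573802  55.5       ]]
disc ((580.952880859375, 44.34965896606445), 21.88483428955078) ((580.9168090820312, 43.25021743774414), (43.2750129699707, 35.49375915527344), 4.285064697265625)
```

View pics/g5.png

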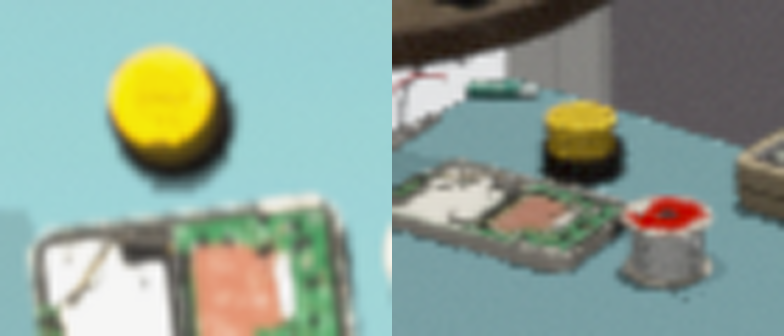

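The tin sits level on the tape in both views, with an even dark ring and only the expected lean from perspective. Next the fuse box.

>>> {"op": "move_arm", "data": {
  "targets": [
    [[-20,-50,0],[0,0,0],85],
    [[-40,-100,0],[0,0,0],85],
    [[-55,-128,0],[0,0,0],85],
    [[-55,-128,-10],[0,0,0],85],
    [[-55,-128,-40],[0,0,0],80],
    [[-55,-128,-75],[0,0,0],75],
    [[-55,-128,-105],[0,0,0],70],
    [[-55,-128,-117],[0,0,0],65],
    [[-55,-128,-117],[0,0,0],60],
    [[-55,-128,-117],[0,0,0],55]
  ]
}}

```text
time: 24.4
eef_pos: [442.4, 232.8, 29.8]
tcp_rot: [-3.141, -0.002, 0.186]
force: [-0.7, 0.3, 0.2]
grip_width: 55.1
grip_force: 0.0
```

>>> {"op": "move_arm", "data": {
  "targets": [
    [[0,0,0],[0,0,0],45],
    [[0,0,0],[0,0,0],35],
    [[0,0,0],[0,0,0],28],
    [[0,0,0],[0,0,0],28],
    [[0,0,0],[0,0,0],28],
    [[0,0,0],[0,0,0],28],
    [[0,0,15],[0,0,0],28],
    [[0,0,40],[0,0,0],28],
    [[0,0,75],[0,0,0],28],
    [[0,0,75],[0,0,0],28]
  ],
  "squeeze": 22
}}

```text
time: 25.65
eef_pos: [443.0, 233.3, 106.5]
tcp_rot: [-3.14, -0.004, 0.186]
force: [1.2, 0.2, 0.1]
grip_width: 34.8
grip_force: 22.5
```

Run:
```python
from h import *
b=cv2.imread("pics/top3.png")
h=cv2.cvtColor(cv2.resize(b,None,fx=4,fy=4,interpolation=cv2.INTER_CUBIC),cv2.COLOR_BGR2HSV).astype(int)
m=((abs(h[...,0]-27)<8)&(h[...,1]>110)&(h[...,2]>60)).astype(np.uint8)
k=min([k for k in cv2.findContours(m,0,1)[0] if cv2.contourArea(k)>200],key=lambda k:np.hypot(*(cen(k[:,0])/4-proj("top",[661,175,55])[0])))
P=plane("top",(k[:,0]+.5)/4-.5,67);print("tin z67 max x",P.max(0),"min",P.min(0),"=> centre x",P[:,0].max()-23.5, (P[:,1].max()-23.5))
o=cv2.resize(b,None,fx=4,fy=4,interpolation=cv2.INTER_CUBIC);print(sense()["eef_pos"],sense()["tcp_rot"])
t=sil("top",b,proj("top",[661,175,40])[0],20);Q=plane("top",t,25);print("tape z25 min x -> centre",Q[:,0].min()+28.5)
```

```text
tin z67 max x [679.80622859 196.22740329  67.        ] min [625.5606033  146.09722091  67.        ] => centre x 656.3062285942647 172.72740328812114
[442.99739047 233.30581066 106.45288288] [-3.13964359 -0.00416132  0.18575146]
tape z25 min x -> centre 663.3262913120349
```

Run:
```python
from h import *
def tin(img,n,g):
    h=cv2.cvtColor(cv2.resize(img,None,fx=4,fy=4,interpolation=cv2.INTER_CUBIC),cv2.COLOR_BGR2HSV).astype(int)
    m=((abs(h[...,0]-27)<8)&(h[...,1]>110)&(h[...,2]>60)).astype(np.uint8)
    k=min([k for k in cv2.findContours(m,0,1)[0] if cv2.contourArea(k)>200],key=lambda k:np.hypot(*(cen(k[:,0])/4-proj(n,g)[0])))
    k=(cv2.convexHull(k)[:,0]+.5)/4-.5; zt,zb=g[2]+11.5,g[2]-11.5
    return plane(n,cen(k),g[2])[0].round(1),plane(n,k,zt)[:,0].max()-23.5,plane(n,k,zb)[:,0].min()+23.5
I=lambda n:cv2.imread(f"pics/{n}.png")
print("front",tin(I("top0"),"top",[444,96,36.5]),tin(I("scene0"),"scene",[444,96,36.5])[0])
print("on tape",tin(I("top3"),"top",[661,175,55.5]),tin(I("scene3"),"scene",[661,175,55.5])[0])
def tape(im,g):
    t=sil("top",I(im),proj("top",g)[0],20); print(im,plane("top",cen(t),34.5),plane("top",t,44)[:,0].max()-28.5,plane("top",t,25)[:,0].min()+28.5)
tape("top0",[442,-292,34]);tape("top2",[661,175,34]);tape("top3",[661,175,34])
k=sil("scene",I("scene2"),proj("scene",[661,175,34.5])[0],14,5);print(plane("scene",cen(k),34.5))
```

```text
front (array([443.4,  96.1,  36.5]), np.float64(440.9296713228787), np.float64(445.41598282221184)) [442.7  92.7  36.5]
on tape (array([657.8, 173.7,  55.5]), np.float64(656.3062285942647), np.float64(658.799992709869)) [655.  167.6  55.5]
top0 [[ 441.99370936 -291.91350682   34.5       ]] 440.38117386999954 443.16091796291425
top2 [[661.79218233 174.83433341  34.5       ]] 659.4195522280094 663.9478162370311
top3 [[665.28453187 176.56008061  34.5       ]] 666.5886936289135 663.3262913120349
[[622.60749967 151.00592894  34.5       ]]
```

>>> {"op": "move_arm", "data": {
  "targets": [
    [[15,-40,15],[0,0,0],28],
    [[40,-90,20],[0,0,-0.03],28],
    [[65,-140,20],[0,0,-0.06],28],
    [[90,-190,20],[0,0,-0.09],28],
    [[118,-240,20],[0,0,-0.12],28],
    [[146,-290,20],[0,0,-0.15],28],
    [[174,-335,20],[0,0,-0.177],28],
    [[205,-375,20],[0,0,-0.177],28],
    [[230,-405,20],[0,0,-0.177],28],
    [[238,-414,20],[0,0,-0.177],28]
  ]
}}

```text
time: 26.9
eef_pos: [679.5, -184.1, 123.3]
tcp_rot: [3.14, 0.001, 0.006]
force: [-0.4, -0.5, -0.4]
grip_width: 34.9
grip_force: 22.5
```

>>> {"op": "move_arm", "data": {
  "targets": [
    [[0,0,0],[0,0,0],28],
    [[0,0,0],[0,0,0],28],
    [[0,0,-15],[0,0,0],28],
    [[0,0,-35],[0,0,0],28],
    [[0,0,-55],[0,0,0],28],
    [[0,0,-70],[0,0,0],28],
    [[0,0,-75],[0,0,0],28],
    [[0,0,-75],[0,0,0],28],
    [[0,0,-75],[0,0,0],28],
    [[0,0,-75],[0,0,0],28]
  ]
}}

```text
time: 28.15
eef_pos: [679.9, -181.6, 49.6]
tcp_rot: [3.141, -0.001, 0.009]
force: [0.0, -0.8, -0.2]
grip_width: 34.8
grip_force: 22.5
```

>>> {"op": "move_arm", "data": {
  "targets": [
    [[1,1,-8],[0,0,0],28],
    [[1,1,-15],[0,0,0],28],
    [[1,1,-18.5],[0,0,0],28],
    [[1,1,-19.8],[0,0,0],28],
    [[1,1,-19.8],[0,0,0],28],
    [[1,1,-19.8],[0,0,0],33],
    [[1,1,-19.8],[0,0,0],38],
    [[1,1,-19.8],[0,0,0],46],
    [[1,1,-19.8],[0,0,0],54],
    [[1,1,-19.8],[0,0,0],58]
  ]
}}

```text
time: 29.4
eef_pos: [680.4, -180.4, 29.0]
tcp_rot: [3.142, 0.0, 0.009]
force: [-0.3, -0.7, 0.5]
grip_width: 58.2
grip_force: 0.0
```

>>> {"op": "move_arm", "data": {
  "targets": [
    [[0,0,10],[0,0,0],58],
    [[0,0,40],[0,0,0],60],
    [[0,0,85],[0,0,0],70],
    [[-25,-30,100],[0,0,0],70],
    [[-60,-65,110],[0,0,0],70],
    [[-95,-95,110],[0,0,0],70],
    [[-130,-130,110],[0,0,0],70],
    [[-170,-165,110],[0,0,0],70],
    [[-190,-190,110],[0,0,0],70],
    [[-190,-190,110],[0,0,0],70]
  ]
}}

```text
time: 30.65
eef_pos: [487.9, -373.6, 140.4]
tcp_rot: [3.14, -0.0, 0.003]
force: [-1.0, -0.1, 0.2]
grip_width: 69.7
grip_force: 0.0
```

Run:
```python
from h import *
print(sense()["eef_pos"],sense()["tcp_rot"])
b=read_camera("top");a=read_camera("scene");cv2.imwrite("pics/top4.png",b);cv2.imwrite("pics/scene4.png",a)
k=sil("top",b,proj("top",[678,-181,36])[0],22)
print("fuse sil",plane("top",cen(k),36),[(plane("top",k,47)[:,0].max()),plane("top",k,25)[:,0].min()],cv2.minAreaRect(plane("top",k,47)[:,:2].astype(np.float32)))
h=cv2.cvtColor(cv2.resize(b,None,fx=4,fy=4,interpolation=cv2.INTER_CUBIC),cv2.COLOR_BGR2HSV).astype(int)
m=((((h[...,0]<8)|(h[...,0]>172))&(h[...,1]>150))*255).astype(np.uint8)
k=min([k for k in cv2.findContours(m,0,1)[0] if cv2.contourArea(k)>200],key=lambda k:np.hypot(*(cen(k[:,0])/4-proj("top",[678,-181,47])[0])))
print("red top",cv2.minAreaRect(plane("top",(k[:,0]+.5)/4-.5,47)[:,:2].astype(np.float32)))
m=((h[...,1]<45)&(h[...,2]>120)).astype(np.uint8); m=cv2.morphologyEx(m,cv2.MORPH_OPEN,np.ones((15,15)))
for k in cv2.findContours(m,0,1)[0]:
    if cv2.contourArea(k)>5000: print("lid",cv2.minAreaRect(plane("top",(k[:,0]+.5)/4-.5,54)[:,:2].astype(np.float32)))
cv2.imwrite("pics/g6.png",cv2.resize(b[60:220,170:470],None,fx=2.6,fy=2.6,interpolation=cv2.INTER_CUBIC))
```

```text
[ 487.90578252 -373.5673652   140.35502236] [ 3.13973741e+00 -2.83788587e-04  2.98390289e-03]
fuse sil [[ 643.96744818 -158.40001716   36.        ]] [np.float64(669.904259222917), np.float64(622.7050993611526)] ((642.2847290039062, -160.04598999023438), (82.24576568603516, 54.951316833496094), 88.58206939697266)
red top ((775.4953002929688, -394.58428955078125), (29.061609268188477, 34.58440399169922), 81.28809356689453)
lid ((328.7402648925781, 686.5034790039062), (121.76817321777344, 327.52423095703125), 87.21906280517578)
lid ((557.0643310546875, 201.198974609375), (94.2172622680664, 65.55874633789062), 7.207867622375488)
lid ((662.0366821289062, 567.5178833007812), (200.5096435546875, 22.410625457763672), 88.80003356933594)
lid ((861.99072265625, 754.425048828125), (87.91708374023438, 108.2984619140625), 12.04837703704834)
lid ((874.1937255859375, 476.0777282714844), (147.77793884277344, 174.0098876953125), 2.014103651046753)
```

View pics/g6.png

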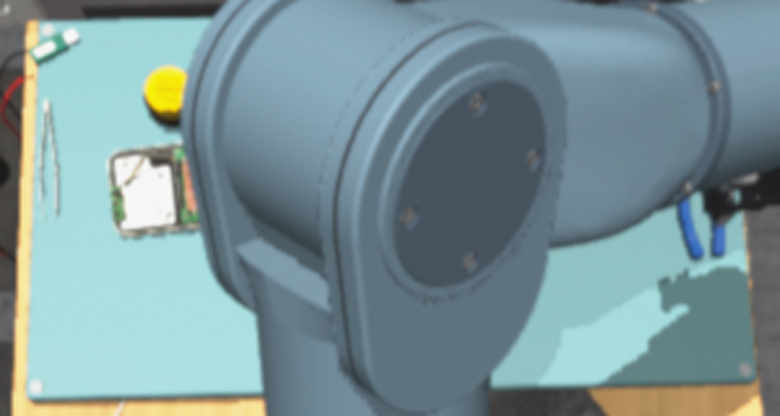

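The arm hides the organiser side here, so I park left where the view was clear. On the way I turn the tool for a possible tin correction.

>>> {"op": "move_arm", "data": {
  "targets": [
    [[0,50,10],[0,0,0.1],70],
    [[0,105,20],[0,0,0.2],70],
    [[0,160,20],[0,0,0.35],70],
    [[0,215,20],[0,0,0.5],70],
    [[0,270,20],[0,0,0.65],70],
    [[0,325,20],[0,0,0.8],70],
    [[0,380,20],[0,0,0.95],70],
    [[0,435,20],[0,0,1.1],70],
    [[0,490,20],[0,0,1.25],70],
    [[0,540,20],[0,0,1.4],70]
  ]
}}

```text
time: 32.0
eef_pos: [490.1, 173.6, 159.4]
tcp_rot: [3.141, -0.001, 1.417]
force: [0.3, -0.4, 0.0]
grip_width: 70.1
grip_force: 0.0
```

>>> {"op": "move_arm", "data": {
  "targets": [
    [[0,50,0],[0,0,0.1],70],
    [[0,100,0],[0,0,0.2],70],
    [[0,150,0],[0,0,0.28],70],
    [[0,195,0],[0,0,0.28],70],
    [[0,195,0],[0,0,0.28],70],
    [[0,195,0],[0,0,0.28],70],
    [[0,195,0],[0,0,0.28],70],
    [[0,195,0],[0,0,0.28],70],
    [[0,195,0],[0,0,0.28],70],
    [[0,195,0],[0,0,0.28],70]
  ]
}}

```text
time: 33.25
eef_pos: [490.5, 364.3, 159.1]
tcp_rot: [3.142, -0.0, 1.688]
force: [-0.4, 1.2, -0.4]
grip_width: 69.9
grip_force: 0.0
```

```bash
cat > chk.py <<'E'
from h import *
import sys
tag=sys.argv[1]
print(sense()["eef_pos"],sense()["tcp_rot"])
b=read_camera("top");a=read_camera("scene");cv2.imwrite(f"pics/top{tag}.png",b);cv2.imwrite(f"pics/scene{tag}.png",a)
hsv=lambda i:cv2.cvtColor(cv2.resize(i,None,fx=4,fy=4,interpolation=cv2.INTER_CUBIC),cv2.COLOR_BGR2HSV).astype(int)
h=hsv(b);hs=hsv(a)
def near(h,f,n,g,op=1):
    m=cv2.morphologyEx(f(h).astype(np.uint8),cv2.MORPH_OPEN,np.ones((op,op)))
    k=min([k for k in cv2.findContours(m,0,1)[0] if cv2.contourArea(k)>200],key=lambda k:np.hypot(*(cen(k[:,0])/4-proj(n,g)[0])))
    return (cv2.convexHull(k)[:,0]+.5)/4-.5
red=lambda h:((h[...,0]<8)|(h[...,0]>172))&(h[...,1]>150)
yel=lambda h:(abs(h[...,0]-27)<8)&(h[...,1]>110)&(h[...,2]>60)
lid=lambda h:(h[...,1]<45)&(h[...,2]>120)
f32=lambda p:p[:,:2].astype(np.float32)
k=sil("top",b,proj("top",[678,-181,36])[0],20)
print("fuse sil",plane("top",cen(k),36)[0],cv2.minAreaRect(f32(plane("top",k,47))))
print("fuse red",cv2.minAreaRect(f32(plane("top",near(h,red,"top",[678,-181,47]),47))))
print("lid",cv2.minAreaRect(f32(plane("top",near(h,lid,"top",[581,-182,54],15),54))))
print("reel",cv2.minEnclosingCircle(f32(plane("top",near(h,red,"top",[582,44,61]),61))))
k=near(h,yel,"top",[661,175,55]);print("tin",plane("top",cen(k),55.5)[0])
k=sil("top",b,(240,131),42);print("device",plane("top",cen(k),34.5)[0],cv2.minAreaRect(f32(plane("top",k,44))))
k=sil("top",b,(360,177),20);print("cell",plane("top",cen(k),32)[0])
E
python3 chk.py 5
python3 - <<'E'
import cv2
b=cv2.imread("pics/top5.png")
cv2.imwrite("pics/g7.png",cv2.resize(b[60:220,170:470],None,fx=2.6,fy=2.6,interpolation=cv2.INTER_CUBIC))
E
```

```text
[490.5353933  364.33466019 159.11558674] [ 3.14157220e+00 -6.44800715e-06  1.68845923e+00]
fuse sil [ 678.52959736 -182.13586283   36.        ] ((673.462646484375, -180.6756591796875), (72.21688842773438, 41.421016693115234), 0.465792715549469)
fuse red ((672.9119873046875, -180.38357543945312), (59.91597366333008, 32.32036209106445), 0.004690700676292181)
lid ((580.5679931640625, -182.28741455078125), (95.57772827148438, 157.13229370117188), 0.5433719158172607)
reel ((580.89892578125, 44.33943557739258), 21.82986068725586)
tin [657.72593619 173.64007465  55.5       ]
device [568.41219697 164.2719833   34.5       ] ((565.1754150390625, 162.64085388183594), (98.40777587890625, 151.02349853515625), 6.482650279998779)
cell [ 440.08822955 -142.24971062   32.        ]
```

View pics/g7.png

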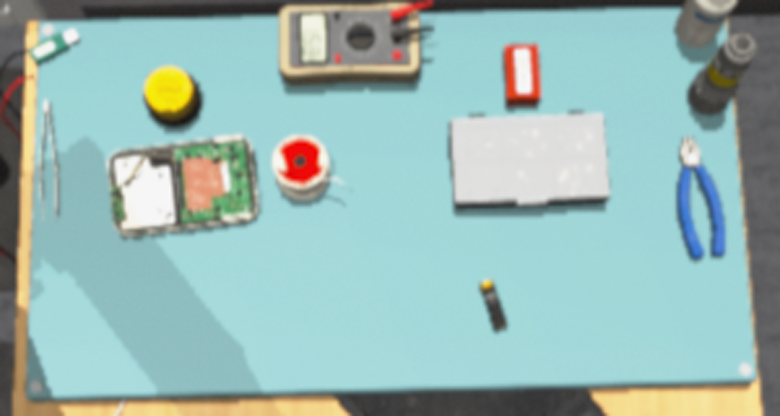

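Everything is in place: fuse box at (678.5,-182.1) against target (678,-181.4), squared to 0.5°. Device and cell are unmoved. Only the tin looks about 3 mm off the tape's centre towards the robot, so I mend it with a grip along x.

>>> {"op": "move_arm", "data": {
  "targets": [
    [[30,-40,0],[0,0,0],70],
    [[65,-80,0],[0,0,0],70],
    [[100,-115,0],[0,0,0],70],
    [[135,-155,0],[0,0,0],70],
    [[160,-180,0],[0,0,0],70],
    [[170,-189,0],[0,0,0],70],
    [[170,-189,-15],[0,0,0],70],
    [[170,-189,-35],[0,0,0],66],
    [[170,-189,-45],[0,0,0],64],
    [[170,-189,-45],[0,0,0],64]
  ]
}}

```text
time: 34.6
eef_pos: [659.0, 176.3, 112.5]
tcp_rot: [-3.139, 0.0, 1.69]
force: [-0.2, -0.0, 0.0]
grip_width: 64.3
grip_force: 0.0
```

>>> {"op": "move_arm", "data": {
  "targets": [
    [[0,0,0],[0,0,0],64],
    [[0,0,-15],[0,0,0],64],
    [[0,0,-35],[0,0,0],64],
    [[0,0,-50],[0,0,0],64],
    [[0,0,-58],[0,0,0],64],
    [[0,0,-58],[0,0,0],60],
    [[0,0,-58],[0,0,0],57],
    [[0,0,-58],[0,0,0],55],
    [[0,0,-58],[0,0,0],55],
    [[0,0,-58],[0,0,0],55]
  ]
}}

```text
time: 35.85
eef_pos: [660.6, 175.6, 56.3]
tcp_rot: [3.141, -0.0, 1.689]
force: [-0.2, 0.1, 0.8]
grip_width: 54.9
grip_force: 0.0
```

>>> {"op": "move_arm", "data": {
  "targets": [
    [[0.7,0,-2],[0,0,0],55],
    [[0.7,0,-2.5],[0,0,0],53],
    [[0.7,0,-2.5],[0,0,0],51],
    [[0.7,0,-2.5],[0,0,0],49],
    [[0.7,0,-2.5],[0,0,0],47],
    [[0.7,0,-2.5],[0,0,0],46],
    [[0.7,0,-2.5],[0,0,0],44],
    [[0.7,0,-2.5],[0,0,0],44],
    [[0.7,0,-2.5],[0,0,0],44],
    [[0.7,0,-2.5],[0,0,0],44]
  ],
  "squeeze": 20
}}

```text
time: 37.1
eef_pos: [661.2, 175.6, 53.7]
tcp_rot: [-3.142, -0.0, 1.689]
force: [-1.0, 0.4, 3.8]
grip_width: 46.2
grip_force: 20.3
```

>>> {"op": "move_arm", "data": {
  "targets": [
    [[0,0,0],[0,0,0],50],
    [[0,0,0],[0,0,0],56],
    [[0,0,0],[0,0,0],62],
    [[0,0,0],[0,0,0],66],
    [[0,0,10],[0,0,0],68],
    [[0,0,40],[0,0,0],70],
    [[0,0,80],[0,0,0],70],
    [[-30,35,105],[0,0,0],70],
    [[-65,75,105],[0,0,0],70],
    [[-100,115,105],[0,0,0],70]
  ]
}}

```text
time: 38.35
eef_pos: [560.5, 291.9, 159.9]
tcp_rot: [3.14, -0.001, 1.688]
force: [0.3, 0.7, 0.3]
grip_width: 70.1
grip_force: 0.0
```

>>> {"op": "move_arm", "data": {
  "targets": [
    [[-30,35,0],[0,0,0],70],
    [[-60,70,0],[0,0,0],70],
    [[-70,80,0],[0,0,0],70],
    [[-70,80,0],[0,0,0],70],
    [[-70,80,0],[0,0,0],70],
    [[-70,80,0],[0,0,0],70],
    [[-70,80,0],[0,0,0],70],
    [[-70,80,0],[0,0,0],70],
    [[-70,80,0],[0,0,0],70],
    [[-70,80,0],[0,0,0],70]
  ]
}}

```text
time: 39.6
eef_pos: [491.1, 370.6, 158.5]
tcp_rot: [-3.142, 0.0, 1.689]
force: [-0.3, -0.1, -0.0]
grip_width: 69.8
grip_force: 0.0
```

```bash
python3 chk.py 6
python3 - <<'E'
from h import *
for n in (3,6):
    t=sil("top",cv2.imread(f"pics/top{n}.png"),proj("top",[661,175,34])[0],20);q=plane("top",t,25);print("tape front edge",q[:,0].min(),q[:,1].min(),q[:,1].max())
E
```

```text
[491.12407299 370.55631778 158.5188132 ] [-3.14154252e+00  8.01135705e-05  1.68891614e+00]
fuse sil [ 678.50591898 -182.10671392   36.        ] ((673.4422607421875, -180.70156860351562), (72.36135864257812, 41.446533203125), 0.6888455152511597)
fuse red ((672.9197998046875, -180.38497924804688), (59.875892639160156, 32.30574035644531), 0.06692776083946228)
lid ((580.5841674804688, -182.23226928710938), (95.56805419921875, 157.1444854736328), 0.5560747385025024)
reel ((580.9259643554688, 44.28243637084961), 21.846248626708984)
tin [659.72539046 174.08498359  55.5       ]
device [568.39089262 164.25488951  34.5       ] ((565.236083984375, 162.49978637695312), (98.31930541992188, 151.05075073242188), 6.4826507568359375)
cell [ 440.17317771 -142.28874201   32.        ]
tape front edge 634.8262913120349 148.48505355687848 208.75548598075642
tape front edge 634.8262913120349 147.83150714482326 208.7951928772472
```

```bash
python3 -c "
from cell import *
print(close_job())"
```

```text
the job is handed in; nothing more can be done
None
```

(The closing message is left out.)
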